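Dock the label printer and stow its spare ribbon cassette

TASK

Get the labelling station ready: first slide the label printer along the deck until both notches in its orange shoe are fully home on the two yellow pegs. Then lower the spare black ribbon cassette into the station's open drawer (set it down, do not drop it in) and push the drawer fully shut. Leave the jars, tins and gold box where they are, and never tip or lift the printer.

Things in the scene. Friction and masses are not known exactly. Their poses are not given: they have to be found in the camera images.
- printer: White label printer on an orange shoe, 0.6 kg, loose on the station's grey deck. Origin: centre of its underside; x points to its back (to the pegs), z up. 150 mm long (x -75 to 75), 130 wide. Shoe 16 mm thick; white body above it, x -75 to 35, full width, top 78 mm over the deck. Front and sides are flat, shoe and body flush. Too wide to grasp; slides with a few N of friction.
- notches (a point): Point on the printer midway between the bottoms of its shoe's two notches, on the shoe's top (printer x = 45 mm, z = 16 mm), axes as the printer's. The shoe juts out 40 mm behind the white body; the notches lie at y = +-35 mm, open to the back: slots 19 mm wide, with 45 degree flared mouths 47 mm wide at the shoe's back edge, 30 mm behind this point.
- pegs (a point): Point on the deck midway between the two rigid yellow pegs, axes as dock's. Pegs: 14 mm across, 33 mm tall, at y = +-35 mm. When the printer is home each peg touches the bottom of its notch.
- dock (a point): Where the printer's origin lies when fully home: on the deck, 80 mm over the table. Its level x axis is the way the printer slides home, z up; the printer's axes then match. Fixed to the station, which cannot move. In this frame the pegs are at x = 52 mm; the deck spans x -153 to 107, y +-170 mm; the station's front face is at x = -153.
- cassette_mid (a point): Spare ribbon cassette, loose, 120 g: black box with orange top label and orange reel discs on its sides, 84 mm (its x) x 38 mm (its y) x 44 mm tall, standing on the table. Point: its centre, 22 mm above its underside.
- drawer (a joint): How far the station's drawer is open, in m: 0 = shut (its blue front flush with the station's front face), grows as it opens towards dock's -x; starts at 0.115 to 0.13. Slides with about 2 N of friction, stays where left, hard stop at 0.
- drawer_front (a point): Centre of the outer face of the drawer's flat blue front, 36 mm above the table; moves with the drawer; axes as dock's. The front is 234 mm wide, 12 mm thick, from 8 to 64 mm above the table. No handle; push it near the middle.
- drawer_floor (a point): Point on the drawer's inner floor (12 mm over the table), mid-width, at the inner face of the blue front; moves with the drawer; axes as dock's. The inside is 193 mm long along +x and 224 mm wide; side walls reach 45 mm over the table. From above only the part outside the station is open (drawer opening less 12 mm); the deck's underside is 66 mm over the table.
- gold_pack: Bystander, not to be moved: gold sweet box 95 x 50 x 50 mm with a kraft band. Origin: centre of its underside.
- jar_a: Bystander, not to be moved: dark jar with black lid, 72 mm across, 85 mm tall. Origin: centre of its underside.
- jar_b: Bystander, not to be moved: dark jar with black lid, 72 mm across, 85 mm tall. Origin: centre of its underside.
- tin_a: Bystander, not to be moved: white tin, 70 mm across, 86 mm tall. Origin: centre of its underside.
- tin_b: Bystander, not to be moved: lilac tin, 70 mm across, 86 mm tall. Origin: centre of its underside.
- tin_deck: Bystander, not to be moved: green tin, 70 mm across, 86 mm tall, standing on the station's deck near its back left corner. Origin: centre of its underside.
Not all that is in view belongs to the job. Leave any pink look-alike of the printer alone.

How it is judged:
By the outcome, as a careful person would: the job done as asked, in the order asked, and still so for the second after the job is handed in, with the robot touching nothing.
It also fails if it takes over 72 s, if anything falls off the work surface, if the arm or the gripper's body presses on something with over 40 N, if the wrist force passes 120 N, or if a joint passes its speed limit or range.

ROBOT

A 6-joint arm with a two-finger parallel gripper is mounted at the origin on the work surface. World frame = base frame: x ahead of the robot, y to its left, z up, the work surface at z = 0. Lengths are in mm, angles in rad, forces in N, time in s.
With the tool pointing down it reaches from about 275 to 1000 mm from the base axis. Payload 8.4 kg.
Tool frame: the origin (TCP) lies midway between the tips of the shut fingers; the grasp point (between the pads) lies 19 mm behind it; z points along the fingers, y is the line along which they close (so a half turn about z gives the same grasp; the last joint's range is limited). The gripper opens to 85 mm and grips with 20 to 120 N. Pads are 22 mm wide; open, the fingers measure 114 mm over their backs; the gripper's body (76 mm by 85 mm) begins 54 mm behind the grasp point. The pads swing forward as they close: fully open they stand 13 mm farther back than shut.
Start: joints at [1.344, 0.353, 1.633, -0, 1.155, -0.002], TCP at [139.318, 609.277, 231.281] pointing down, gripper open.
Joint ranges: [-2.63, 2.63], [-0.92, 2.1], [0.06, 2.66], [-1.3, 4.44], [0, 2.69], [-3.02, 3.02]. Speed limits (rad/s): [2.22, 2.22, 2.79, 3.14, 3.14, 3.14].

INTERFACE

Orientations are given as [roll, pitch, yaw] about the fixed x, y, z axes, in that order (R = Rz(yaw) Ry(pitch) Rx(roll)).
In Python, from rig import r, imaging gives the robot as it stands. The module is installed in compiled form; this text tells all that it offers.
- The arm moves only by the tool arm_command, never from a script. Its argument "deltas" is a list of rows, each an object of numbers: "hand": the finger opening in mm, from 0 to 85.4; "tx", "ty", "tz": the shift along the tool's x, y, z in mm; "wx", "wy", "wz": the turn, a rotation vector about the tool's x, y, z in rad. A call has 1 to 8 rows; each row shifts and turns the commanded pose from where the row before left it, along the tool's axes as they then stand; what a row does not reach is not made up. A row lasts 1/8 s, in which the tool goes at most 62.5 mm and 10.7 degrees, less where a joint would pass 70% of its speed; a pose out of reach is approached as far as the arm can. A call with a gripper value outside its range is refused whole. The fingers move at their own pace and stop on an object; "squeeze" is the grip in N (left out, the last holds). Time passes only in rows, so rows that do not move let the fingers close. It gives the time, the measured TCP pose, the force, the opening and the grip force at its end, in the units of the state.
- r.sense(): the state, without advancing time (a new reading comes with each control period).
- imaging.grab_frame(name): name is "scene" or "top" or "wrist"; returns a dict with "image" (480x640x3 uint8, red, green, blue), "mtx" (3x3 intrinsics, pixels), "world_to_cam" (4x4, takes a point from world to camera coordinates). Camera axes: x right, y up, looking along -z (the intrinsics and any distortion apply to the point x, -y, -z); pixel columns grow to the right and rows downward; lengths in mm; the calibration is good to about 2 mm. A picture is of the moment at which its call begins. There is no depth.
- r.sign_off(): hands the job in; it is judged then, once.
The state is a dict: "clock": time; "qpos": joint angles; "qvel": joint speeds; "joint_efforts": joint torques, N m; "eef_pos": TCP position; "tcp_rot": TCP orientation; "contact_force": force on the tool from outside, world axes, zero at the start; "wrist_torque": the same for the moment, N m; "opening": opening from 0.0 (shut) to 1.0 (fully open); "grasp_force": force on a finger pad.
Only numpy, scipy, OpenCV 4.12 (cv2) and the standard library are available. Lean on these libraries where they do the work, as an engineer would, in place of code of your own. Each camera call takes 0.05 s, during which the arm holds its last target. There are 200 camera calls.

## Working session

There is one attempt and no reset: what is moved stays moved. The work goes in short steps, Python scripts to look and compute and a tool call to move; the robot and the scene stay as the last step left them, time stands still between calls to the robot, and variables do not carry over. Pictures are saved under pics/ and viewed, at most 10 in all, crops included, and the job is handed in when it is done.

Besides the shell and the picture viewer there is one more tool, called after ">>>" by a JSON object that holds its "fn" and its "kwargs", one argument or row to a line. arm_command: Moves the arm, as the interface text tells. Its arguments: {"type":"object","properties":{"deltas":{"type":"array"},"squeeze":{"type":"number"}},"required":["deltas"]}

```bash
mkdir -p pics; python3 - <<'E'
from rig import r, imaging
import cv2,numpy as np,pickle
for n in("scene","top"):
    f=imaging.grab_frame(n); pickle.dump(f,open(f"pics/{n}0.pkl","wb"))
    cv2.imwrite(f"pics/{n}0.png",f["image"][:,:,::-1]); print(n,{k:np.round(v,3).tolist() for k,v in f.items() if k!="image"})
print(r.sense())
E
```

```text
scene {'mtx': [[588.249, 0.0, 331.06], [0.0, 588.249, 239.521], [0.0, 0.0, 1.0]], 'world_to_cam': [[-0.733, 0.679, 0.022, 385.799], [-0.433, -0.492, 0.755, 166.048], [0.524, 0.544, 0.655, -1791.312], [0.0, 0.0, 0.0, 1.0]]}
top {'mtx': [[519.257, 0.0, 321.938], [0.0, 519.257, 238.113], [0.0, 0.0, 1.0]], 'world_to_cam': [[0.01, -1.0, 0.002, 4.404], [0.995, 0.01, 0.101, -541.973], [-0.101, 0.001, 0.995, -1571.63], [0.0, 0.0, 0.0, 1.0]]}
{'clock': 0.1, 'qpos': array([ 1.34358964e+00,  3.53585565e-01,  1.63404534e+00,  3.11566757e-05,
        1.15517575e+00, -2.37951572e-03]), 'qvel': array([ 0.00119194, -0.00198303, -0.00143739,  0.000487  ,  0.00059785,
        0.00115173]), 'joint_efforts': array([ 1.66426180e-03, -6.06359696e+01, -3.42819536e+01,  2.21865239e-04,
        3.83817038e-03,  1.38344734e-05]), 'eef_pos': array([139.22160859, 608.87506381, 230.63874648]), 'tcp_rot': array([-3.14037872e+00, -3.13775486e-05,  2.91675287e+00]), 'contact_force': array([ 0.74909191,  0.6361378 , -0.70053174]), 'wrist_torque': array([ 0.0307992 , -0.01584829, -0.01247895]), 'grasp_force': 0.0, 'opening': 1.0007199171742518}
```

View pics/scene0.png

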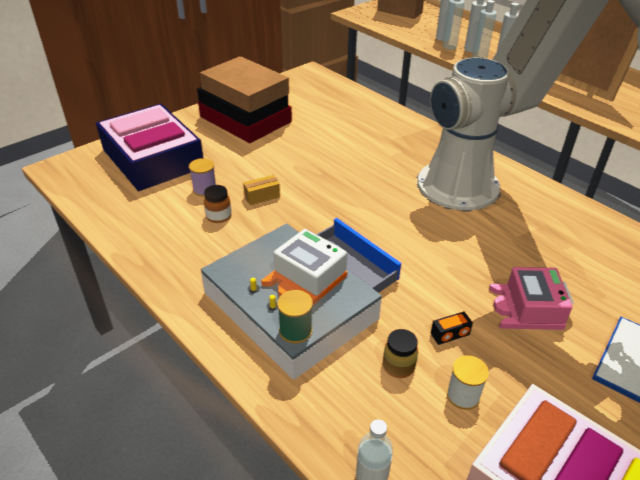

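View pics/top0.png

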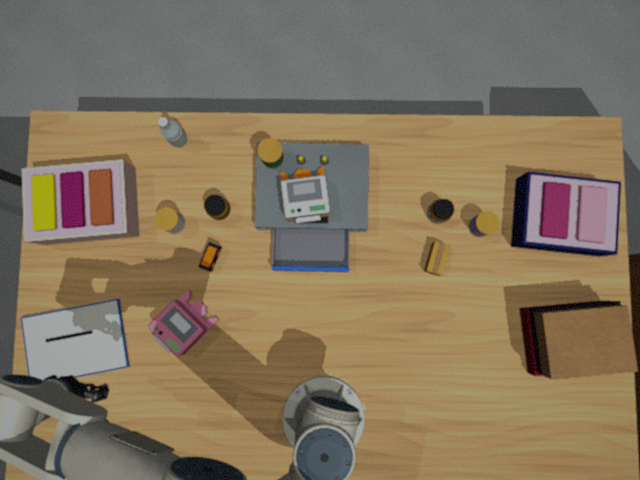

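The scene view shows the station with the white printer at about (310,262), pegs at (253,285) and (272,300), and the open drawer with its blue front. The pink look-alike is at (540,297). In the top view the printer is at (304,197), the pegs at (301,159) and (324,159), and the blue front at (310,268).

There are two printer candidates in the top view: white on orange at (304,197) and pink at (180,324). The white one on the deck is the one meant. The cassette candidate is the black box with orange label at (210,256); the gold box at (437,257) is a bystander. I'll confirm in an enlarged crop.

```bash
python3 - <<'E'
import cv2
im=cv2.imread("pics/top0.png")[132:282,190:380]
cv2.imwrite("pics/c1.png",cv2.resize(im,None,fx=4,fy=4,interpolation=cv2.INTER_CUBIC))
E
```

```text
(no output)
```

View pics/c1.png

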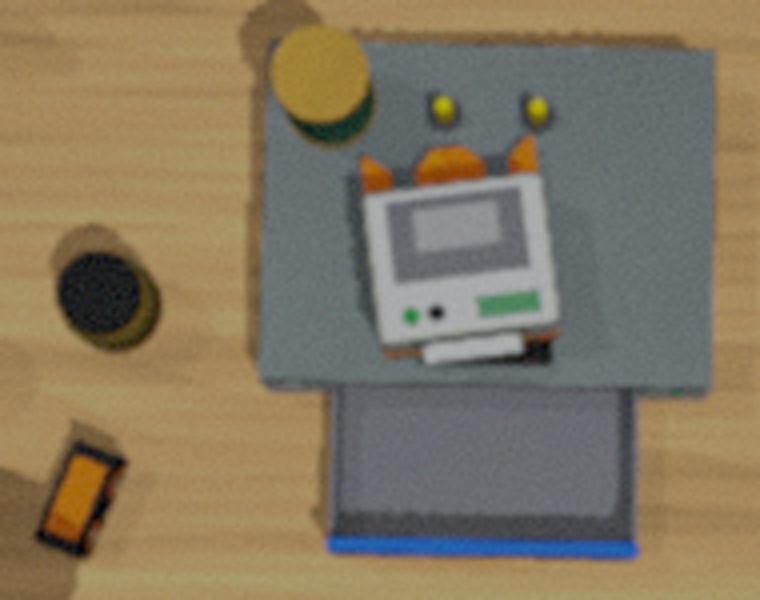

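The crop shows the black cassette with its orange label at (82,500), reel discs on its side. The white printer is at (462,260) with its orange shoe's notches facing the pegs at (443,108) and (538,108). The blue drawer front is at y≈547. Next I compute positions.

```bash
cat > h.py <<'E'
import numpy as np, pickle, cv2
def ray(f,uv,z):
    M=f["world_to_cam"];R=M[:3,:3];t=M[:3,3];K=f["mtx"]
    uv=np.atleast_2d(np.asarray(uv,float)); d=np.c_[(uv[:,0]-K[0,2])/K[0,0],-(uv[:,1]-K[1,2])/K[1,1],-np.ones(len(uv))]@R
    C=-R.T@t; return C+d*((z-C[2])/d[:,2])[:,None]
def proj(f,P):
    M=f["world_to_cam"];p=np.atleast_2d(P)@M[:3,:3].T+M[:3,3];K=f["mtx"]
    return np.c_[K[0,0]*p[:,0]/-p[:,2]+K[0,2],K[1,1]*-p[:,1]/-p[:,2]+K[1,2]]
def c1(p): return (np.asarray(p,float)+.5)/4-.5+[190,132]
E
python3 - <<'E'
from h import *
np.set_printoptions(precision=1,suppress=True)
f=pickle.load(open("pics/top0.pkl","rb"));s=pickle.load(open("pics/scene0.pkl","rb"))
A=lambda n,p,z:print(n,ray(f,c1(p),z)[:,:2].tolist())
A("deck",[(270,42),(713,50),(708,388),(262,380)],80)
A("pegs",[(443,108),(538,108)],113)
A("printer",[(365,197),(541,176),(558,328),(382,347)],158)
A("shoe tips",[(363,157),(531,136)],96)
A("front top",[(330,540),(637,545)],64)
A("cass",[(80,443),(126,460),(88,556),(38,536)],44)
A("tin_deck,jar",[(322,72)],166);A("jar",[(99,293)],85)
print(ray(s,[(253,281),(272,296)],113))
E
```

```text
deck [[827.344418037221, 209.46224339512594], [824.6720062262189, -126.67688731242616], [566.3641199013227, -123.1824026670635], [568.9922897114643, 209.6021834223251]]
pegs [[769.0585327055425, 76.10398347208793], [769.7950246226984, 5.79963934403524]]
printer [[691.885890719474, 129.00562509637118], [708.4678043673616, 3.3617918510817066], [598.7312664135663, -9.735928500548066], [583.8393876767526, 115.00961493068424]]
shoe tips [[735.4804192721529, 136.01793152494696], [752.7758343066184, 10.761648370963204]]
front top [[450.9351513655621, 158.0494207920653], [449.49268362912017, -71.60613533013185]]
cass [[523.7246072764947, 351.5732208909071], [511.098691489208, 316.20126235542733], [437.92004818233295, 342.78857785211005], [452.6699185517839, 381.11881656611325]]
tin_deck,jar [[780.7313634038767, 160.73880865384706]]
jar [[632.5720064703241, 332.1264017055935]]
[[777.3  13.1 113. ]
 [774.4  76.8 113. ]]
```

```bash
cat >> h.py <<'E'
from scipy.spatial.transform import Rotation as Ro
def to(x,y,z,yaw=None):
    from rig import r
    s=r.sense(); R=Ro.from_euler('xyz',s["tcp_rot"])
    d=R.inv().apply(np.array([x,y,z])-s["eef_pos"])
    w=None if yaw is None else (R.inv()*Ro.from_euler('xyz',[np.pi,0,yaw])).as_rotvec()
    print("d",d.round(1),"w",None if w is None else w.round(3),"clk",s["clock"],"F",s["contact_force"].round(1))
E
python3 -c "
from h import *
to(640,158,210,1.564)"
```

```text
d [-588.7 -327.9   21. ] w [-1.000e-03  1.000e-03  1.353e+00] clk 0.1 F [ 0.7  0.6 -0.7]
```

>>> {"fn": "arm_command", "kwargs": {
  "deltas": [
    {"hand": 85,"tx": -20,"ty": -11,"tz": 0},
    {"tx": -45,"ty": -25,"tz": 0},
    {"tx": -50,"ty": -28,"tz": 0},
    {"tx": -50,"ty": -28,"tz": 0},
    {"tx": -50,"ty": -28,"tz": 0},
    {"tx": -50,"ty": -28,"tz": 0},
    {"tx": -50,"ty": -28,"tz": 0},
    {"tx": -50,"ty": -28,"tz": 0}
  ]
}}

```text
schema error: expected keys hand, tx, ty, tz, wx, wy, wz
```

>>> {"fn": "arm_command", "kwargs": {
  "deltas": [
    {"tx": -50,"ty": -28,"tz": 0},
    {"tx": -50,"ty": -28,"tz": 0},
    {"tx": -50,"ty": -28,"tz": 0},
    {"tx": -45,"ty": -25,"tz": 0},
    {"tx": -20,"ty": -11,"tz": 0},
    {"wz": 0.15},
    {"wz": 0.15},
    {"wz": 0.15}
  ]
}}

```text
schema error: expected keys hand, tx, ty, tz, wx, wy, wz
```

>>> {"fn": "arm_command", "kwargs": {
  "deltas": [
    {"wz": 0.15},
    {"wz": 0.15},
    {"wz": 0.15},
    {"wz": 0.15},
    {"wz": 0.15},
    {"wz": 0.15},
    {}
  ]
}}

```text
schema error: expected keys hand, tx, ty, tz, wx, wy, wz
```

```bash
python3 - <<'E'
from h import *
to(640,158,100,1.564)
from rig import imaging
f=imaging.grab_frame("wrist"); pickle.dump(f,open("pics/w1.pkl","wb")); cv2.imwrite("pics/w1.png",f["image"][:,:,::-1])
E
```

```text
d [-588.7 -327.7  131. ] w [-1.000e-03  1.000e-03  1.353e+00] clk 0.1 F [ 0.7  0.6 -0.7]
```

View pics/w1.png

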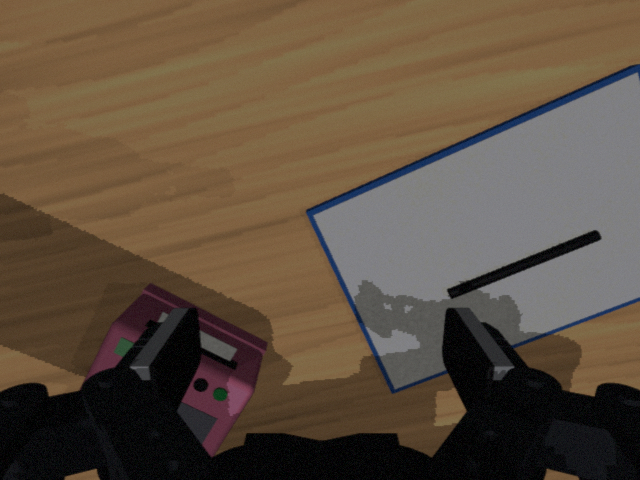

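The moves were refused because every row needs all seven keys, so the arm is still at the start. The wrist view shows the pink look-alike at (190,370) and the clipboard below the fingers. I'll resend with complete rows.

>>> {"fn": "arm_command", "kwargs": {
  "deltas": [
    {"hand": 85,"tx": -20,"ty": -11,"tz": 0,"wx": 0,"wy": 0,"wz": 0},
    {"hand": 85,"tx": -45,"ty": -25,"tz": 0,"wx": 0,"wy": 0,"wz": 0},
    {"hand": 85,"tx": -50,"ty": -28,"tz": 0,"wx": 0,"wy": 0,"wz": 0},
    {"hand": 85,"tx": -50,"ty": -28,"tz": 0,"wx": 0,"wy": 0,"wz": 0},
    {"hand": 85,"tx": -50,"ty": -28,"tz": 0,"wx": 0,"wy": 0,"wz": 0},
    {"hand": 85,"tx": -50,"ty": -28,"tz": 0,"wx": 0,"wy": 0,"wz": 0},
    {"hand": 85,"tx": -50,"ty": -28,"tz": 0,"wx": 0,"wy": 0,"wz": 0},
    {"hand": 85,"tx": -50,"ty": -28,"tz": 0,"wx": 0,"wy": 0,"wz": 0}
  ]
}}

```text
clock: 1.15
eef_pos: [451.0, 326.4, 231.4]
tcp_rot: [-3.141, 0.0, 2.916]
contact_force: [1.0, 0.4, -0.6]
opening: 0.994
grasp_force: 0.0
```

>>> {"fn": "arm_command", "kwargs": {
  "deltas": [
    {"hand": 85,"tx": -50,"ty": -28,"tz": 0,"wx": 0,"wy": 0,"wz": 0},
    {"hand": 85,"tx": -50,"ty": -28,"tz": 0,"wx": 0,"wy": 0,"wz": 0},
    {"hand": 85,"tx": -50,"ty": -28,"tz": 0,"wx": 0,"wy": 0,"wz": 0},
    {"hand": 85,"tx": -45,"ty": -25,"tz": 0,"wx": 0,"wy": 0,"wz": 0},
    {"hand": 85,"tx": -20,"ty": -11,"tz": 0,"wx": 0,"wy": 0,"wz": 0},
    {"hand": 85,"tx": 0,"ty": 0,"tz": 0,"wx": 0,"wy": 0,"wz": 0.15},
    {"hand": 85,"tx": 0,"ty": 0,"tz": 0,"wx": 0,"wy": 0,"wz": 0.15},
    {"hand": 85,"tx": 0,"ty": 0,"tz": 0,"wx": 0,"wy": 0,"wz": 0.15}
  ]
}}

```text
clock: 2.15
eef_pos: [631.8, 163.8, 231.1]
tcp_rot: [-3.141, -0.001, 2.462]
contact_force: [-0.2, -0.5, 0.5]
opening: 0.994
grasp_force: 0.0
```

>>> {"fn": "arm_command", "kwargs": {
  "deltas": [
    {"hand": 85,"tx": 0,"ty": 0,"tz": 0,"wx": 0,"wy": 0,"wz": 0.15},
    {"hand": 85,"tx": 0,"ty": 0,"tz": 0,"wx": 0,"wy": 0,"wz": 0.15},
    {"hand": 85,"tx": 0,"ty": 0,"tz": 0,"wx": 0,"wy": 0,"wz": 0.15},
    {"hand": 85,"tx": 0,"ty": 0,"tz": 0,"wx": 0,"wy": 0,"wz": 0.15},
    {"hand": 85,"tx": 0,"ty": 0,"tz": 0,"wx": 0,"wy": 0,"wz": 0.15},
    {"hand": 85,"tx": 0,"ty": 0,"tz": 0,"wx": 0,"wy": 0,"wz": 0.15},
    {"hand": 85,"tx": 0,"ty": 0,"tz": 0,"wx": 0,"wy": 0,"wz": 0}
  ]
}}

```text
clock: 3.02
eef_pos: [631.8, 164.0, 231.2]
tcp_rot: [-3.141, 0.0, 1.568]
contact_force: [1.1, 0.0, 0.3]
opening: 0.998
grasp_force: 0.0
```

```bash
python3 - <<'E'
from h import *
from rig import imaging
to(640,158,100,1.564)
f=imaging.grab_frame("wrist"); pickle.dump(f,open("pics/w2.pkl","wb")); cv2.imwrite("pics/w2.png",f["image"][:,:,::-1])
E
```

```text
d [ -6.    8.3 131.2] w [-0.001  0.     0.004] clk 3.025 F [1.1 0.  0.3]
```

View pics/w2.png

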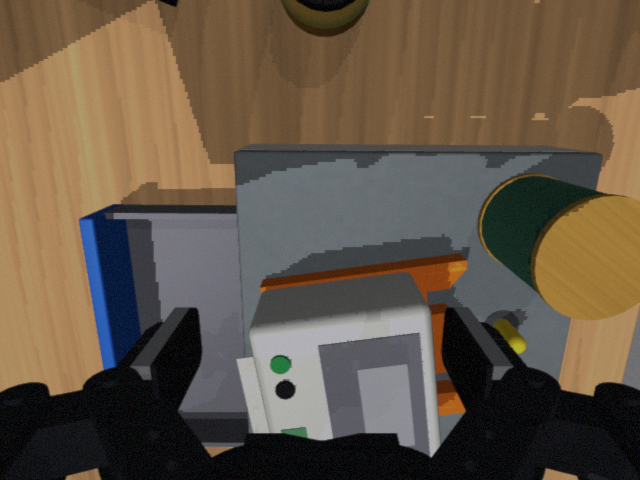

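The wrist view shows the fingers clear of everything, with the printer's left side running from (262,283) to (465,258) along the deck. The green tin is at (560,250), a yellow peg at (510,335), and a paper strip sticks out of the printer's front at (250,390).

```bash
python3 - <<'E'
from h import *
f=pickle.load(open("pics/w2.pkl","rb"))
print(ray(f,[(262,283),(465,258),(238,152),(600,152)],80).round(1))
print("bodytop",ray(f,[(252,325),(425,305)],158).round(1), "peg",ray(f,[(519,346)],113).round(1),"front",ray(f,[(81,220),(96,215)],64).round(1))
E
```

```text
[[585.7 113.8  80. ]
 [739.3 133.6  80. ]
 [573.3 212.6  80. ]
 [826.1 211.7  80. ]]
bodytop [[590.9 120.3 158. ]
 [690.6 132.8 158. ]] peg [[772.1  78.6 113. ]] front [[445.7 160.   64. ]
 [457.9 163.9  64. ]]
```

>>> {"fn": "arm_command", "kwargs": {
  "deltas": [
    {"hand": 85,"tx": -3,"ty": 8,"tz": 30,"wx": 0,"wy": 0,"wz": 0.004},
    {"hand": 85,"tx": 0,"ty": 0,"tz": 40,"wx": 0,"wy": 0,"wz": 0},
    {"hand": 85,"tx": 0,"ty": 0,"tz": 40,"wx": 0,"wy": 0,"wz": 0},
    {"hand": 85,"tx": 0,"ty": 0,"tz": 21,"wx": 0,"wy": 0,"wz": 0},
    {"hand": 85,"tx": -10,"ty": 0,"tz": 0,"wx": 0,"wy": 0,"wz": 0},
    {"hand": 85,"tx": -5,"ty": 0,"tz": 0,"wx": 0,"wy": 0,"wz": 0},
    {"hand": 85,"tx": -5,"ty": 0,"tz": 0,"wx": 0,"wy": 0,"wz": 0},
    {"hand": 85,"tx": -4,"ty": 0,"tz": 0,"wx": 0,"wy": 0,"wz": 0}
  ]
}}

```text
clock: 4.08
eef_pos: [641.9, 137.5, 102.2]
tcp_rot: [3.138, -0.001, 1.563]
contact_force: [1.2, 4.8, 5.4]
opening: 0.993
grasp_force: 0.0
```

>>> {"fn": "arm_command", "kwargs": {
  "deltas": [
    {"hand": 85,"tx": -4,"ty": 0,"tz": 0,"wx": 0,"wy": 0,"wz": 0},
    {"hand": 85,"tx": -4,"ty": 0,"tz": 0,"wx": 0,"wy": 0,"wz": 0},
    {"hand": 85,"tx": -4,"ty": 0,"tz": 0,"wx": 0,"wy": 0,"wz": 0},
    {"hand": 85,"tx": -3,"ty": 0,"tz": 0,"wx": 0,"wy": 0,"wz": 0},
    {"hand": 85,"tx": 0,"ty": 0,"tz": 0,"wx": 0,"wy": 0,"wz": 0}
  ]
}}

```text
clock: 4.7
eef_pos: [641.8, 122.4, 102.0]
tcp_rot: [3.138, -0.001, 1.563]
contact_force: [1.4, 3.5, 6.8]
opening: 0.993
grasp_force: 0.0
```

```bash
python3 - <<'E'
from h import *
from rig import imaging
to(640,118.5,100,1.564)
f=imaging.grab_frame("wrist"); pickle.dump(f,open("pics/w3.pkl","wb")); cv2.imwrite("pics/w3.png",f["image"][:,:,::-1])
E
```

```text
d [-4.  -1.8  2. ] w [ 0.004 -0.001 -0.001] clk 4.7 F [1.4 3.5 6.8]
```

View pics/w3.png

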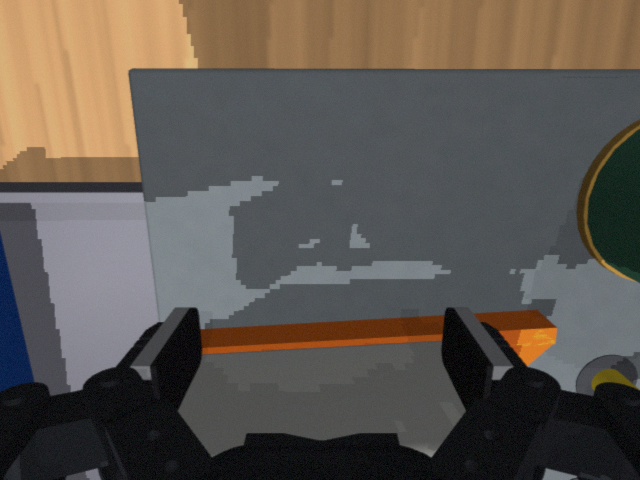

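The wrist view shows the orange shoe's left edge from (200,328) to (540,311), with the left peg at (610,385). The 6.8 N upward force hints at gripper parts resting on the printer's top, so I'll raise and see.

```bash
python3 - <<'E'
from h import *
f=pickle.load(open("pics/w3.pkl","rb"))
print(ray(f,[(202,329),(540,312),(132,70),(620,70),(158,310)],80).round(1), ray(f,[(202,353),(440,342)],96).round(1))
E
```

```text
[[588.3 105.1  80. ]
 [737.5 111.9  80. ]
 [572.1 212.3  80. ]
 [753.2 210.8  80. ]
 [569.9 114.6  80. ]] [[592.5 103.   96. ]
 [689.4 107.   96. ]]
```

>>> {"fn": "arm_command", "kwargs": {
  "deltas": [
    {"hand": 85,"tx": 0,"ty": 0,"tz": -6,"wx": 0,"wy": 0,"wz": 0},
    {"hand": 85,"tx": 0,"ty": 0,"tz": -6,"wx": 0,"wy": 0,"wz": 0},
    {"hand": 85,"tx": 0,"ty": 0,"tz": 0,"wx": 0,"wy": 0,"wz": 0}
  ]
}}

```text
clock: 5.12
eef_pos: [640.3, 121.9, 112.9]
tcp_rot: [3.141, 0.0, 1.563]
contact_force: [0.1, 0.1, 0.4]
opening: 0.997
grasp_force: 0.0
```

>>> {"fn": "arm_command", "kwargs": {
  "deltas": [
    {"hand": 85,"tx": -2,"ty": 0,"tz": 0,"wx": 0,"wy": 0,"wz": 0},
    {"hand": 85,"tx": -2,"ty": 0,"tz": 0,"wx": 0,"wy": 0,"wz": 0},
    {"hand": 85,"tx": -1,"ty": 0,"tz": 0,"wx": 0,"wy": 0,"wz": 0},
    {"hand": 85,"tx": 0,"ty": 0,"tz": 0,"wx": 0,"wy": 0,"wz": 0}
  ]
}}

```text
clock: 5.62
eef_pos: [640.3, 117.1, 112.3]
tcp_rot: [3.141, -0.0, 1.563]
contact_force: [0.7, 2.8, 0.2]
opening: 0.997
grasp_force: 1.2
```

```bash
python3 - <<'E'
from h import *
from rig import imaging
to(640,118.5,113,1.564)
f=imaging.grab_frame("wrist"); pickle.dump(f,open("pics/w4.pkl","wb"))
im=f["image"].astype(int); m=((im[:,:,0]>im[:,:,2]*2.5)&(im[:,:,0]>90)&(im[:,:,1]<im[:,:,0]*.65))
P=[]
for u in range(210,440,10):
    v=np.where(m[200:420,u])[0]
    if len(v): P.append((u,200+v.min()))
P=np.array(P); w=ray(f,P,80); print(P[[0,-1]],w[[0,-1]].round(1),np.polyfit(w[:,0],w[:,1],1))
E
```

```text
d [ 1.4 -0.3 -0.7] w [ 0.    -0.    -0.001] clk 5.625 F [0.7 2.8 0.2]
[[210 315]
 [430 303]] [[587.7 101.2  80. ]
 [690.1 106.4  80. ]] [4.01268367e-02 7.86985722e+01]
```

>>> {"fn": "arm_command", "kwargs": {
  "deltas": [
    {"hand": 85,"tx": 4,"ty": 0,"tz": -20,"wx": 0,"wy": 0,"wz": 0},
    {"hand": 85,"tx": 0,"ty": 0,"tz": -40,"wx": 0,"wy": 0,"wz": 0},
    {"hand": 85,"tx": 0,"ty": 0,"tz": -35,"wx": 0,"wy": 0,"wz": 0},
    {"hand": 85,"tx": -20,"ty": -25,"tz": 0,"wx": 0,"wy": 0,"wz": 0},
    {"hand": 85,"tx": -35,"ty": -35,"tz": 0,"wx": 0,"wy": 0,"wz": 0},
    {"hand": 85,"tx": -25,"ty": -28,"tz": 0,"wx": 0,"wy": 0,"wz": 0},
    {"hand": 85,"tx": 0,"ty": 0,"tz": 0,"wx": 0,"wy": 0,"wz": -0.15},
    {"hand": 85,"tx": 0,"ty": 0,"tz": 0,"wx": 0,"wy": 0,"wz": -0.17}
  ]
}}

```text
clock: 6.68
eef_pos: [551.1, 41.3, 208.7]
tcp_rot: [3.141, 0.001, 1.887]
contact_force: [-0.4, -0.1, -0.3]
opening: 0.996
grasp_force: 0.0
```

>>> {"fn": "arm_command", "kwargs": {
  "deltas": [
    {"hand": 85,"tx": 0,"ty": 0,"tz": 0,"wx": 0,"wy": 0,"wz": -0.18},
    {"hand": 85,"tx": 0,"ty": 0,"tz": 0,"wx": 0,"wy": 0,"wz": -0.18},
    {"hand": 85,"tx": 0,"ty": 0,"tz": 0,"wx": 0,"wy": 0,"wz": -0.18},
    {"hand": 85,"tx": 0,"ty": 0,"tz": 0,"wx": 0,"wy": 0,"wz": -0.18},
    {"hand": 85,"tx": 0,"ty": 0,"tz": 0,"wx": 0,"wy": 0,"wz": -0.18},
    {"hand": 85,"tx": 0,"ty": 0,"tz": 0,"wx": 0,"wy": 0,"wz": -0.18},
    {"hand": 85,"tx": 0,"ty": 0,"tz": 0,"wx": 0,"wy": 0,"wz": -0.17},
    {"hand": 85,"tx": 0,"ty": 0,"tz": 0,"wx": 0,"wy": 0,"wz": 0}
  ]
}}

```text
clock: 7.68
eef_pos: [551.5, 41.7, 208.2]
tcp_rot: [-3.141, 0.0, 3.132]
contact_force: [0.2, 0.5, 0.2]
opening: 0.996
grasp_force: 0.0
```

```bash
python3 - <<'E'
from h import *
to(552,41,112,3.135)
E
```

```text
d [-0.5 -0.7 96.2] w [-0.     0.    -0.003] clk 7.675 F [0.2 0.5 0.2]
```

>>> {"fn": "arm_command", "kwargs": {
  "deltas": [
    {"hand": 85,"tx": 0,"ty": 0,"tz": 30,"wx": 0,"wy": 0,"wz": -0.003},
    {"hand": 85,"tx": 0,"ty": 0,"tz": 40,"wx": 0,"wy": 0,"wz": 0},
    {"hand": 85,"tx": 0,"ty": 0,"tz": 26,"wx": 0,"wy": 0,"wz": 0},
    {"hand": 85,"tx": -10,"ty": 0,"tz": 0,"wx": 0,"wy": 0,"wz": 0},
    {"hand": 85,"tx": -8,"ty": 0,"tz": 0,"wx": 0,"wy": 0,"wz": 0},
    {"hand": 85,"tx": -5,"ty": 0,"tz": 0,"wx": 0,"wy": 0,"wz": 0},
    {"hand": 85,"tx": -5,"ty": 0,"tz": 0,"wx": 0,"wy": 0,"wz": 0},
    {"hand": 85,"tx": -5,"ty": 0,"tz": 0,"wx": 0,"wy": 0,"wz": 0}
  ]
}}

```text
clock: 8.68
eef_pos: [584.5, 41.7, 111.6]
tcp_rot: [3.141, -0.0, 3.136]
contact_force: [-4.0, 0.4, 2.5]
opening: 0.995
grasp_force: 1.7
```

>>> {"fn": "arm_command", "kwargs": {
  "deltas": [
    {"hand": 85,"tx": -4,"ty": 0,"tz": 0,"wx": 0,"wy": 0,"wz": 0},
    {"hand": 85,"tx": -4,"ty": 0,"tz": 0,"wx": 0,"wy": 0,"wz": 0},
    {"hand": 85,"tx": -4,"ty": 0,"tz": 0,"wx": 0,"wy": 0,"wz": 0},
    {"hand": 85,"tx": -4,"ty": 0,"tz": 0,"wx": 0,"wy": 0,"wz": 0},
    {"hand": 85,"tx": 0,"ty": 0,"tz": 0,"wx": 0,"wy": 0,"wz": 0}
  ]
}}

```text
clock: 9.3
eef_pos: [601.4, 41.5, 111.2]
tcp_rot: [3.142, 0.001, 3.136]
contact_force: [0.1, 1.4, -0.0]
opening: 1.0
grasp_force: 0.0
```

```bash
python3 - <<'E'
from h import *
from rig import imaging
f=imaging.grab_frame("top"); pickle.dump(f,open("pics/t2.pkl","wb"))
g=imaging.grab_frame("scene")
a=cv2.resize(f["image"][132:282,240:380,::-1],None,fx=3,fy=3,interpolation=cv2.INTER_CUBIC)
b=cv2.resize(g["image"][215:365,195:305,::-1],None,fx=3,fy=3,interpolation=cv2.INTER_CUBIC)
cv2.imwrite("pics/c2.png",np.hstack([a,b]))
E
```

```text
(no output)
```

View pics/c2.png

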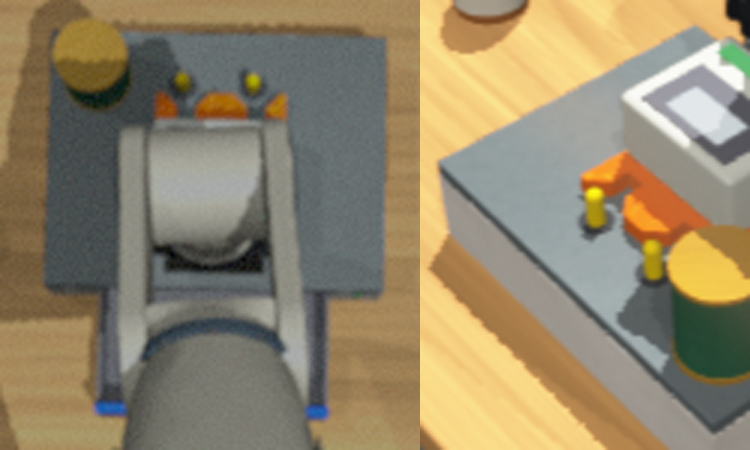

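The left half shows the shoe square to the pegs, its prongs at (165,105), (221,105) and (277,105) against pegs at (182,83) and (253,83). The right half agrees: the pegs at (595,205) and (652,258) face the notch mouths. I'll keep pushing and watch the force.

>>> {"fn": "arm_command", "kwargs": {
  "deltas": [
    {"hand": 85,"tx": -4,"ty": 0,"tz": 0,"wx": 0,"wy": 0,"wz": 0},
    {"hand": 85,"tx": -3,"ty": 0,"tz": 0,"wx": 0,"wy": 0,"wz": 0},
    {"hand": 85,"tx": -3,"ty": 0,"tz": 0,"wx": 0,"wy": 0,"wz": 0},
    {"hand": 85,"tx": -3,"ty": 0,"tz": 0,"wx": 0,"wy": 0,"wz": 0},
    {"hand": 85,"tx": -3,"ty": 0,"tz": 0,"wx": 0,"wy": 0,"wz": 0},
    {"hand": 85,"tx": -3,"ty": 0,"tz": 0,"wx": 0,"wy": 0,"wz": 0},
    {"hand": 85,"tx": -3,"ty": 0,"tz": 0,"wx": 0,"wy": 0,"wz": 0},
    {"hand": 85,"tx": -2,"ty": 0,"tz": 0,"wx": 0,"wy": 0,"wz": 0}
  ]
}}

```text
clock: 10.4
eef_pos: [623.2, 41.6, 111.2]
tcp_rot: [3.141, -0.003, 3.136]
contact_force: [-11.9, 1.7, 6.6]
opening: 0.996
grasp_force: 6.0
```

>>> {"fn": "arm_command", "kwargs": {
  "deltas": [
    {"hand": 85,"tx": -2,"ty": 0,"tz": 0,"wx": 0,"wy": 0,"wz": 0},
    {"hand": 85,"tx": -2,"ty": 0,"tz": 0,"wx": 0,"wy": 0,"wz": 0}
  ]
}}

```text
clock: 10.65
eef_pos: [628.3, 41.7, 111.2]
tcp_rot: [3.141, -0.001, 3.136]
contact_force: [-3.5, 0.7, 0.2]
opening: 0.997
grasp_force: 1.5
```

>>> {"fn": "arm_command", "kwargs": {
  "deltas": [
    {"hand": 85,"tx": -2,"ty": 0,"tz": 0,"wx": 0,"wy": 0,"wz": 0},
    {"hand": 85,"tx": -1,"ty": 0,"tz": 0,"wx": 0,"wy": 0,"wz": 0}
  ]
}}

```text
clock: 10.9
eef_pos: [631.7, 41.5, 111.2]
tcp_rot: [3.141, -0.0, 3.136]
contact_force: [-3.0, 0.9, 0.9]
opening: 0.996
grasp_force: 1.9
```

>>> {"fn": "arm_command", "kwargs": {
  "deltas": [
    {"hand": 85,"tx": -1,"ty": 0,"tz": 0,"wx": 0,"wy": 0,"wz": 0},
    {"hand": 85,"tx": -1,"ty": 0,"tz": 0,"wx": 0,"wy": 0,"wz": 0}
  ]
}}

```text
clock: 11.15
eef_pos: [633.6, 41.3, 111.2]
tcp_rot: [3.142, -0.0, 3.136]
contact_force: [-3.7, 0.6, -0.2]
opening: 0.995
grasp_force: 1.6
```

>>> {"fn": "arm_command", "kwargs": {
  "deltas": [
    {"hand": 85,"tx": -1,"ty": 0,"tz": 0,"wx": 0,"wy": 0,"wz": 0},
    {"hand": 85,"tx": -1,"ty": 0,"tz": 0,"wx": 0,"wy": 0,"wz": 0}
  ]
}}

```text
clock: 11.4
eef_pos: [634.7, 41.4, 111.2]
tcp_rot: [3.141, -0.002, 3.136]
contact_force: [-9.3, 2.5, 5.0]
opening: 1.0
grasp_force: 4.5
```

>>> {"fn": "arm_command", "kwargs": {
  "deltas": [
    {"hand": 85,"tx": -1,"ty": 0,"tz": 0,"wx": 0,"wy": 0,"wz": 0},
    {"hand": 85,"tx": -1,"ty": 0,"tz": 0,"wx": 0,"wy": 0,"wz": 0}
  ]
}}

```text
clock: 11.65
eef_pos: [635.0, 41.8, 111.2]
tcp_rot: [3.141, -0.005, 3.136]
contact_force: [-16.3, 5.1, 10.1]
opening: 0.993
grasp_force: 8.0
```

>>> {"fn": "arm_command", "kwargs": {
  "deltas": [
    {"hand": 85,"tx": -1,"ty": 0,"tz": 0,"wx": 0,"wy": 0,"wz": 0},
    {"hand": 85,"tx": -1,"ty": 0,"tz": 0,"wx": 0,"wy": 0,"wz": 0},
    {"hand": 85,"tx": 0,"ty": 0,"tz": 0,"wx": 0,"wy": 0,"wz": 0}
  ]
}}

```text
clock: 12.02
eef_pos: [635.1, 42.1, 111.2]
tcp_rot: [3.141, -0.009, 3.137]
contact_force: [-22.4, 4.2, 14.0]
opening: 0.993
grasp_force: 11.0
```

```bash
python3 - <<'E'
from h import *
from rig import imaging
f=imaging.grab_frame("top"); pickle.dump(f,open("pics/t3.pkl","wb"))
g=imaging.grab_frame("scene"); pickle.dump(g,open("pics/s3.pkl","wb"))
a=cv2.resize(f["image"][140:190,270:350,::-1],None,fx=5,fy=5,interpolation=cv2.INTER_CUBIC)
b=cv2.resize(g["image"][240:320,235:315,::-1],None,fx=5,fy=5,interpolation=cv2.INTER_CUBIC)
a=np.vstack([a,np.zeros((150,400,3),np.uint8)])
cv2.imwrite("pics/c3.png",np.hstack([a,b]))
E
```

```text
(no output)
```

View pics/c3.png

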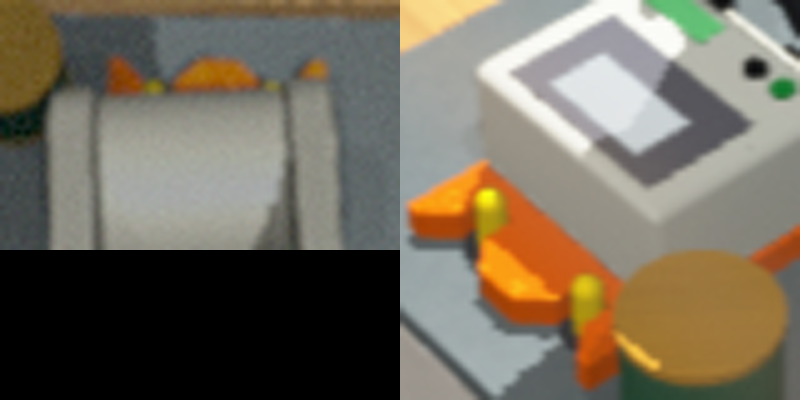

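Both halves show the pegs inside the notches: left picture at (155,88) and (272,88), right picture at (488,210) and (587,295). The push met a firm stop at 22 N with the printer square. Now I retreat and go to above the cassette.

>>> {"fn": "arm_command", "kwargs": {
  "deltas": [
    {"hand": 85,"tx": 10,"ty": 0,"tz": 0,"wx": 0,"wy": 0,"wz": 0},
    {"hand": 85,"tx": 20,"ty": 0,"tz": -10,"wx": 0,"wy": 0,"wz": 0},
    {"hand": 85,"tx": 15,"ty": 0,"tz": -45,"wx": 0,"wy": 0,"wz": 0},
    {"hand": 85,"tx": 10,"ty": 10,"tz": -45,"wx": 0,"wy": 0,"wz": 0},
    {"hand": 85,"tx": 15,"ty": 40,"tz": 0,"wx": 0,"wy": 0,"wz": 0},
    {"hand": 85,"tx": 15,"ty": 50,"tz": 0,"wx": 0,"wy": 0,"wz": 0},
    {"hand": 85,"tx": 15,"ty": 50,"tz": 0,"wx": 0,"wy": 0,"wz": 0},
    {"hand": 85,"tx": 15,"ty": 50,"tz": 0,"wx": 0,"wy": 0,"wz": 0}
  ]
}}

```text
clock: 13.12
eef_pos: [526.2, 243.5, 211.9]
tcp_rot: [3.141, 0.003, 3.135]
contact_force: [1.2, -0.3, 0.4]
opening: 0.994
grasp_force: 0.0
```

>>> {"fn": "arm_command", "kwargs": {
  "deltas": [
    {"hand": 85,"tx": 15,"ty": 50,"tz": 0,"wx": 0,"wy": 0,"wz": 0},
    {"hand": 85,"tx": 15,"ty": 40,"tz": 0,"wx": 0,"wy": 0,"wz": 0},
    {"hand": 85,"tx": 10,"ty": 16,"tz": 0,"wx": 0,"wy": 0,"wz": 0},
    {"hand": 85,"tx": 0,"ty": 0,"tz": 0,"wx": 0,"wy": 0,"wz": 0.18},
    {"hand": 85,"tx": 0,"ty": 0,"tz": 0,"wx": 0,"wy": 0,"wz": 0.18},
    {"hand": 85,"tx": 0,"ty": 0,"tz": 0,"wx": 0,"wy": 0,"wz": 0}
  ]
}}

```text
clock: 13.88
eef_pos: [486.9, 347.6, 211.4]
tcp_rot: [3.141, 0.001, 2.776]
contact_force: [0.3, 0.0, -0.2]
opening: 0.997
grasp_force: 0.0
```

```bash
python3 - <<'E'
from h import *
from rig import imaging
to(481,348,100,2.77)
f=imaging.grab_frame("wrist"); pickle.dump(f,open("pics/w5.pkl","wb"))
g=imaging.grab_frame("top"); pickle.dump(g,open("pics/t5.pkl","wb"))
a=cv2.resize(f["image"][:,:,::-1],(400,300))
b=cv2.resize(g["image"][132:282,240:380,::-1],None,fx=2.85,fy=2.85,interpolation=cv2.INTER_CUBIC)
A=np.zeros((600,800,3),np.uint8);A[:300,:400]=a;A[:b.shape[0],400:400+b.shape[1]]=b
c=cv2.resize(imaging.grab_frame("scene")["image"][240:320,235:315,::-1],None,fx=3.7,fy=3.7,interpolation=cv2.INTER_CUBIC);A[302:302+c.shape[0],:c.shape[1]]=c
cv2.imwrite("pics/c5.png",A)
E
```

```text
d [  5.7  -1.8 111.4] w [0.    0.001 0.006] clk 13.875 F [ 0.3  0.  -0.2]
```

View pics/c5.png

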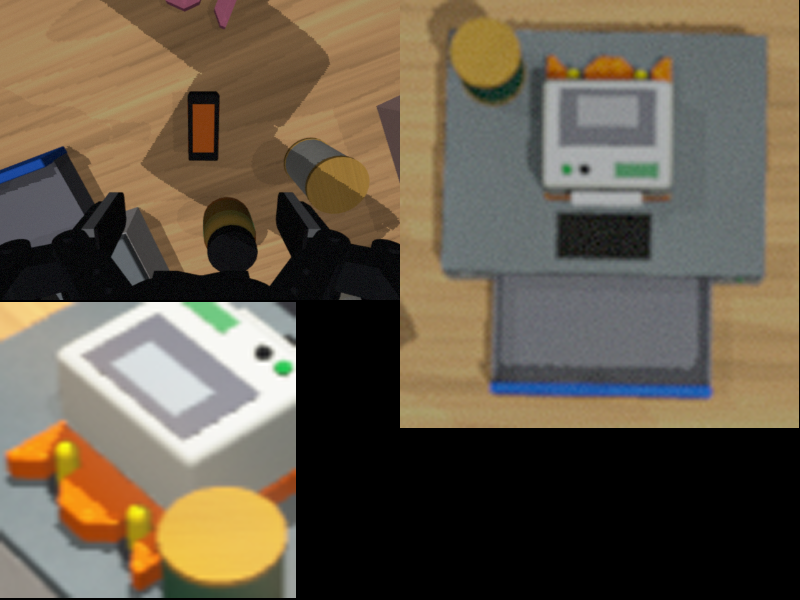

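The printer sits home and square (top right, pegs at (573,73) and (642,73) in the notches). The wrist view (top left, 0.625 scale) shows the cassette with corners at (189,92), (219,93), (218,160) and (188,160). The jar is at (230,225) and the white tin at (335,180).

```bash
python3 - <<'E'
from h import *
f=pickle.load(open("pics/w5.pkl","rb"));im=f["image"].astype(int)
# orange label segmentation inside crop
m=(im[:,:,0]>im[:,:,2]*2.5)&(im[:,:,0]>70)&(im[:,:,1]<im[:,:,0]*.6); m[:, :290]=0;m[:,360:]=0;m[260:]=0;m[:140]=0
v,u=np.where(m); (c,wh,an)=cv2.minAreaRect(np.c_[u,v].astype(np.float32)); b=cv2.boxPoints((c,wh,an))
P=ray(f,np.vstack([b,c]),44); print(b.round(1),P.round(1)); 
for i in range(2): d=P[i+1]-P[i]; print(np.linalg.norm(d),np.arctan2(d[1],d[0]))
q=ray(f,np.array([(189,92),(219,93),(218,160),(188,160)])/.625,44);print(q.round(1),q.mean(0))
g=pickle.load(open("pics/t5.pkl","rb"))
cc=lambda p:np.array(p,float)/2.85+[240,132]
A=lambda n,p,z:print(n,ray(g,cc(np.array(p)-[400,0]),z)[:,:2].round(1).tolist())
A("body",[(545,82),(672,82),(672,187),(545,187)],158);A("front out/in",[(492,393),(711,396),(492,384),(711,387)],64);A("pegs",[(573,73),(642,73)],113)
w=pickle.load(open("pics/w5.pkl","rb"));A2=ray(w,np.array([(65,149)])/.625,64);print(A2)
E
```

```text
[[300. 167.]
 [342. 167.]
 [342. 243.]
 [300. 243.]] [[448.1 346.3  44. ]
 [459.3 375.5  44. ]
 [515.  355.1  44. ]
 [503.1 324.3  44. ]
 [480.6 350.6  44. ]]
31.27914252539569 1.2048375645473224
59.3195875032324 -0.35141001983652836
[[435.3 353.3  44. ]
 [449.  385.9  44. ]
 [527.  356.4  44. ]
 [513.4 320.9  44. ]] [481.18367393 354.11945076  44.        ]
body [[750.8, 101.4], [752.2, -26.6], [645.0, -27.3], [643.7, 99.6]]
front out/in [[441.2, 157.4], [440.3, -72.4], [450.6, 157.6], [449.8, -72.3]]
pegs [[772.1, 75.2], [772.9, 3.5]]
[[443.00825103 194.84554386  64.        ]]
```

>>> {"fn": "arm_command", "kwargs": {
  "deltas": [
    {"hand": 85,"tx": 6,"ty": 0,"tz": 30,"wx": 0,"wy": 0,"wz": 0},
    {"hand": 85,"tx": 0,"ty": 0,"tz": 50,"wx": 0,"wy": 0,"wz": 0},
    {"hand": 85,"tx": 0,"ty": 0,"tz": 50,"wx": 0,"wy": 0,"wz": 0},
    {"hand": 85,"tx": 0,"ty": 0,"tz": 40,"wx": 0,"wy": 0,"wz": 0},
    {"hand": 85,"tx": 0,"ty": 0,"tz": 25,"wx": 0,"wy": 0,"wz": 0},
    {"hand": 85,"tx": 0,"ty": 0,"tz": 10,"wx": 0,"wy": 0,"wz": 0},
    {"hand": 30,"tx": 0,"ty": 0,"tz": 0,"wx": 0,"wy": 0,"wz": 0},
    {"hand": 30,"tx": 0,"ty": 0,"tz": 0,"wx": 0,"wy": 0,"wz": 0}
  ],
  "squeeze": 25
}}

```text
clock: 15.02
eef_pos: [481.5, 350.8, 7.4]
tcp_rot: [3.14, 0.001, 2.776]
contact_force: [0.3, 0.2, 0.3]
opening: 0.599
grasp_force: 0.0
```

>>> {"fn": "arm_command", "kwargs": {
  "deltas": [
    {"hand": 30,"tx": 0,"ty": 0,"tz": 0,"wx": 0,"wy": 0,"wz": 0},
    {"hand": 30,"tx": 0,"ty": 0,"tz": 0,"wx": 0,"wy": 0,"wz": 0},
    {"hand": 30,"tx": 0,"ty": 0,"tz": 0,"wx": 0,"wy": 0,"wz": 0},
    {"hand": 30,"tx": 0,"ty": 0,"tz": 0,"wx": 0,"wy": 0,"wz": 0}
  ]
}}

```text
clock: 15.52
eef_pos: [481.6, 351.0, 7.6]
tcp_rot: [3.14, 0.001, 2.776]
contact_force: [0.6, 0.3, 5.5]
opening: 0.445
grasp_force: 26.3
```

>>> {"fn": "arm_command", "kwargs": {
  "deltas": [
    {"hand": 30,"tx": 0,"ty": 0,"tz": -15,"wx": 0,"wy": 0,"wz": 0},
    {"hand": 30,"tx": 0,"ty": 0,"tz": -40,"wx": 0,"wy": 0,"wz": 0},
    {"hand": 30,"tx": 0,"ty": 0,"tz": -45,"wx": 0,"wy": 0,"wz": 0},
    {"hand": 30,"tx": -5,"ty": -10,"tz": -30,"wx": 0,"wy": 0,"wz": 0},
    {"hand": 30,"tx": -15,"ty": -31,"tz": 0,"wx": 0,"wy": 0,"wz": 0},
    {"hand": 30,"tx": -20,"ty": -41,"tz": 0,"wx": 0,"wy": 0,"wz": 0},
    {"hand": 30,"tx": -20,"ty": -41,"tz": 0,"wx": 0,"wy": 0,"wz": 0},
    {"hand": 30,"tx": -20,"ty": -41,"tz": 0,"wx": 0,"wy": 0,"wz": 0}
  ]
}}

```text
clock: 16.52
eef_pos: [496.6, 167.2, 137.2]
tcp_rot: [3.141, 0.001, 2.776]
contact_force: [0.9, -1.0, -1.7]
opening: 0.442
grasp_force: 25.8
```

>>> {"fn": "arm_command", "kwargs": {
  "deltas": [
    {"hand": 30,"tx": -20,"ty": -41,"tz": 0,"wx": 0,"wy": 0,"wz": 0},
    {"hand": 30,"tx": -20,"ty": -41,"tz": 0,"wx": 0,"wy": 0,"wz": 0},
    {"hand": 30,"tx": -15,"ty": -33,"tz": 0,"wx": 0,"wy": 0,"wz": 0},
    {"hand": 30,"tx": 0,"ty": 0,"tz": 0,"wx": 0,"wy": 0,"wz": 0.15},
    {"hand": 30,"tx": 0,"ty": 0,"tz": 0,"wx": 0,"wy": 0,"wz": 0.15},
    {"hand": 30,"tx": 0,"ty": 0,"tz": 0,"wx": 0,"wy": 0,"wz": 0.15},
    {"hand": 30,"tx": 0,"ty": 0,"tz": 0,"wx": 0,"wy": 0,"wz": 0.15},
    {"hand": 30,"tx": 0,"ty": 0,"tz": 0,"wx": 0,"wy": 0,"wz": 0.15}
  ]
}}

```text
clock: 17.52
eef_pos: [506.8, 41.5, 137.1]
tcp_rot: [3.141, 0.0, 2.021]
contact_force: [-0.5, -0.2, -1.2]
opening: 0.44
grasp_force: 25.8
```

>>> {"fn": "arm_command", "kwargs": {
  "deltas": [
    {"hand": 30,"tx": 0,"ty": 0,"tz": 0,"wx": 0,"wy": 0,"wz": 0.15},
    {"hand": 30,"tx": 0,"ty": 0,"tz": 0,"wx": 0,"wy": 0,"wz": 0.15},
    {"hand": 30,"tx": 0,"ty": 0,"tz": 0,"wx": 0,"wy": 0,"wz": 0.16},
    {"hand": 30,"tx": 0,"ty": 0,"tz": 0,"wx": 0,"wy": 0,"wz": 0}
  ]
}}

```text
clock: 18.02
eef_pos: [506.8, 41.5, 137.0]
tcp_rot: [3.141, -0.0, 1.567]
contact_force: [0.5, -0.2, -1.2]
opening: 0.441
grasp_force: 25.8
```

```bash
python3 - <<'E'
from h import *
from rig import imaging
to(508,42,20,1.564)
f=imaging.grab_frame("wrist"); pickle.dump(f,open("pics/w6.pkl","wb"));cv2.imwrite("pics/w6.png",f["image"][:,:,::-1])
E
```

```text
d [  0.5   1.1 117. ] w [ 0.    -0.     0.003] clk 18.025 F [ 0.5 -0.2 -1.2]
```

View pics/w6.png

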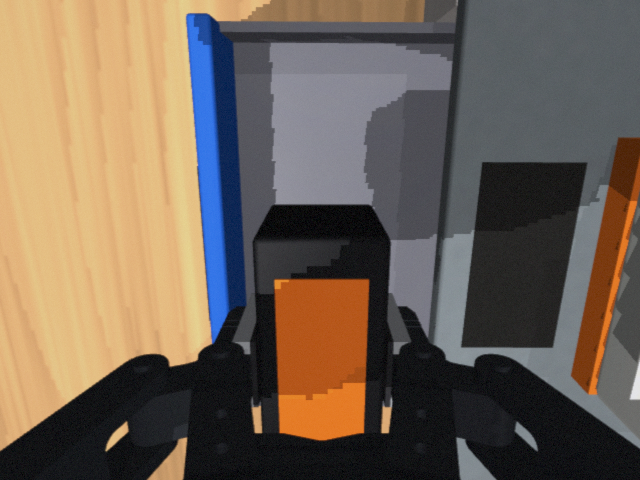

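The cassette (top at (320,330)) is held square and centred between the blue front at (220,200) and the deck edge at (440,200). I'll lower it gently.

>>> {"fn": "arm_command", "kwargs": {
  "deltas": [
    {"hand": 30,"tx": 0,"ty": 1,"tz": 20,"wx": 0,"wy": 0,"wz": 0.003},
    {"hand": 30,"tx": 0,"ty": 0,"tz": 30,"wx": 0,"wy": 0,"wz": 0},
    {"hand": 30,"tx": 0,"ty": 0,"tz": 20,"wx": 0,"wy": 0,"wz": 0},
    {"hand": 30,"tx": 0,"ty": 0,"tz": 15,"wx": 0,"wy": 0,"wz": 0},
    {"hand": 30,"tx": 0,"ty": 0,"tz": 10,"wx": 0,"wy": 0,"wz": 0},
    {"hand": 30,"tx": 0,"ty": 0,"tz": 8,"wx": 0,"wy": 0,"wz": 0}
  ]
}}

```text
clock: 18.82
eef_pos: [508.2, 41.5, 33.1]
tcp_rot: [3.141, -0.0, 1.564]
contact_force: [0.3, -0.5, -1.5]
opening: 0.444
grasp_force: 25.8
```

>>> {"fn": "arm_command", "kwargs": {
  "deltas": [
    {"hand": 30,"tx": 0,"ty": 0,"tz": 6,"wx": 0,"wy": 0,"wz": 0},
    {"hand": 30,"tx": 0,"ty": 0,"tz": 4,"wx": 0,"wy": 0,"wz": 0},
    {"hand": 30,"tx": 0,"ty": 0,"tz": 2,"wx": 0,"wy": 0,"wz": 0},
    {"hand": 30,"tx": 0,"ty": 0,"tz": 0,"wx": 0,"wy": 0,"wz": 0}
  ]
}}

```text
clock: 19.32
eef_pos: [508.0, 41.5, 21.3]
tcp_rot: [3.142, 0.0, 1.563]
contact_force: [-0.5, 0.1, -1.8]
opening: 0.445
grasp_force: 25.8
```

>>> {"fn": "arm_command", "kwargs": {
  "deltas": [
    {"hand": 30,"tx": 0,"ty": 0,"tz": 1,"wx": 0,"wy": 0,"wz": 0},
    {"hand": 30,"tx": 0,"ty": 0,"tz": 0.7,"wx": 0,"wy": 0,"wz": 0},
    {"hand": 30,"tx": 0,"ty": 0,"tz": 0,"wx": 0,"wy": 0,"wz": 0}
  ]
}}

```text
clock: 19.7
eef_pos: [508.1, 41.5, 19.7]
tcp_rot: [3.141, -0.0, 1.563]
contact_force: [0.5, 0.6, -1.4]
opening: 0.443
grasp_force: 25.9
```

>>> {"fn": "arm_command", "kwargs": {
  "deltas": [
    {"hand": 30,"tx": 0,"ty": 0,"tz": 0.7,"wx": 0,"wy": 0,"wz": 0},
    {"hand": 30,"tx": 0,"ty": 0,"tz": 0,"wx": 0,"wy": 0,"wz": 0}
  ]
}}

```text
clock: 19.95
eef_pos: [508.7, 41.5, 19.6]
tcp_rot: [3.14, -0.0, 1.563]
contact_force: [-1.5, -0.0, 6.2]
opening: 0.44
grasp_force: 26.7
```

>>> {"fn": "arm_command", "kwargs": {
  "deltas": [
    {"hand": 50,"tx": 0,"ty": 0,"tz": 0,"wx": 0,"wy": 0,"wz": 0},
    {"hand": 52,"tx": 0,"ty": 0,"tz": 0,"wx": 0,"wy": 0,"wz": 0},
    {"hand": 52,"tx": 0,"ty": 0,"tz": 0,"wx": 0,"wy": 0,"wz": 0},
    {"hand": 52,"tx": 0,"ty": 0,"tz": -10,"wx": 0,"wy": 0,"wz": 0},
    {"hand": 52,"tx": 0,"ty": 0,"tz": -30,"wx": 0,"wy": 0,"wz": 0},
    {"hand": 52,"tx": 0,"ty": 0,"tz": -45,"wx": 0,"wy": 0,"wz": 0},
    {"hand": 52,"tx": 0,"ty": 0,"tz": -40,"wx": 0,"wy": 0,"wz": 0}
  ]
}}

```text
clock: 20.82
eef_pos: [508.0, 41.5, 145.9]
tcp_rot: [3.141, -0.0, 1.563]
contact_force: [0.4, 0.0, -0.2]
opening: 0.608
grasp_force: 0.0
```

```bash
python3 - <<'E'
from h import *
from rig import imaging
to(400,42,30,3.135)
f=imaging.grab_frame("wrist"); pickle.dump(f,open("pics/w7.pkl","wb"));cv2.imwrite("pics/w7.png",cv2.resize(f["image"][:,:,::-1],(400,300)))
E
```

```text
d [  -0.4 -108.1  115.9] w [ 1.000e-03  0.000e+00 -1.572e+00] clk 20.825 F [ 0.4  0.  -0.2]
```

View pics/w7.png

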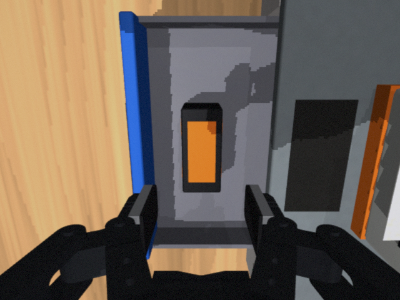

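The cassette stands in the drawer at (202,150), clear of the blue front and the deck edge. That makes 11 pictures viewed, one over the allowance of 10, so from here I use only numbers. Next is closing the fingers and pushing the drawer.

>>> {"fn": "arm_command", "kwargs": {
  "deltas": [
    {"hand": 0,"tx": 0,"ty": -30,"tz": 0,"wx": 0,"wy": 0,"wz": 0},
    {"hand": 0,"tx": 0,"ty": -50,"tz": 0,"wx": 0,"wy": 0,"wz": 0},
    {"hand": 0,"tx": 0,"ty": -28,"tz": 0,"wx": 0,"wy": 0,"wz": 0},
    {"hand": 0,"tx": 0,"ty": 0,"tz": 0,"wx": 0,"wy": 0,"wz": -0.17},
    {"hand": 0,"tx": 0,"ty": 0,"tz": 0,"wx": 0,"wy": 0,"wz": -0.17},
    {"hand": 0,"tx": 0,"ty": 0,"tz": 0,"wx": 0,"wy": 0,"wz": -0.18},
    {"hand": 0,"tx": 0,"ty": 0,"tz": 0,"wx": 0,"wy": 0,"wz": -0.18},
    {"hand": 0,"tx": 0,"ty": 0,"tz": 0,"wx": 0,"wy": 0,"wz": -0.18}
  ]
}}

```text
clock: 21.88
eef_pos: [400.0, 42.4, 144.3]
tcp_rot: [3.141, 0.0, 2.449]
contact_force: [0.0, -0.0, 0.5]
opening: 0.002
grasp_force: 0.0
```

>>> {"fn": "arm_command", "kwargs": {
  "deltas": [
    {"hand": 0,"tx": 0,"ty": 0,"tz": 0,"wx": 0,"wy": 0,"wz": -0.18},
    {"hand": 0,"tx": 0,"ty": 0,"tz": 0,"wx": 0,"wy": 0,"wz": -0.18},
    {"hand": 0,"tx": 0,"ty": 0,"tz": 0,"wx": 0,"wy": 0,"wz": -0.18},
    {"hand": 0,"tx": 0,"ty": 0,"tz": 0,"wx": 0,"wy": 0,"wz": -0.15},
    {"hand": 0,"tx": 0,"ty": 0,"tz": 40,"wx": 0,"wy": 0,"wz": 0},
    {"hand": 0,"tx": 0,"ty": 0,"tz": 45,"wx": 0,"wy": 0,"wz": 0},
    {"hand": 0,"tx": 0,"ty": 0,"tz": 23,"wx": 0,"wy": 0,"wz": 0},
    {"hand": 0,"tx": 0,"ty": 0,"tz": 0,"wx": 0,"wy": 0,"wz": 0}
  ]
}}

```text
clock: 22.88
eef_pos: [398.8, 42.2, 35.0]
tcp_rot: [-3.141, -0.003, 3.133]
contact_force: [0.3, 0.1, -0.2]
opening: -0.001
grasp_force: 0.0
```

>>> {"fn": "arm_command", "kwargs": {
  "deltas": [
    {"hand": 0,"tx": -12,"ty": 0,"tz": 0,"wx": 0,"wy": 0,"wz": 0},
    {"hand": 0,"tx": -12,"ty": 0,"tz": 0,"wx": 0,"wy": 0,"wz": 0},
    {"hand": 0,"tx": -3,"ty": 0,"tz": 0,"wx": 0,"wy": 0,"wz": 0},
    {"hand": 0,"tx": -3,"ty": 0,"tz": 0,"wx": 0,"wy": 0,"wz": 0},
    {"hand": 0,"tx": -3,"ty": 0,"tz": 0,"wx": 0,"wy": 0,"wz": 0},
    {"hand": 0,"tx": -4,"ty": 0,"tz": 0,"wx": 0,"wy": 0,"wz": 0},
    {"hand": 0,"tx": -5,"ty": 0,"tz": 0,"wx": 0,"wy": 0,"wz": 0},
    {"hand": 0,"tx": -6,"ty": 0,"tz": 0,"wx": 0,"wy": 0,"wz": 0}
  ]
}}

```text
clock: 23.88
eef_pos: [448.1, 41.9, 35.8]
tcp_rot: [-3.142, -0.0, 3.133]
contact_force: [-0.6, 0.2, -1.2]
opening: 0.005
grasp_force: 0.8
```

>>> {"fn": "arm_command", "kwargs": {
  "deltas": [
    {"hand": 0,"tx": -7,"ty": 0,"tz": 0,"wx": 0,"wy": 0,"wz": 0},
    {"hand": 0,"tx": -7,"ty": 0,"tz": 0,"wx": 0,"wy": 0,"wz": 0},
    {"hand": 0,"tx": -7,"ty": 0,"tz": 0,"wx": 0,"wy": 0,"wz": 0},
    {"hand": 0,"tx": -7,"ty": 0,"tz": 0,"wx": 0,"wy": 0,"wz": 0},
    {"hand": 0,"tx": -7,"ty": 0,"tz": 0,"wx": 0,"wy": 0,"wz": 0},
    {"hand": 0,"tx": -7,"ty": 0,"tz": 0,"wx": 0,"wy": 0,"wz": 0},
    {"hand": 0,"tx": -7,"ty": 0,"tz": 0,"wx": 0,"wy": 0,"wz": 0},
    {"hand": 0,"tx": -7,"ty": 0,"tz": 0,"wx": 0,"wy": 0,"wz": 0}
  ]
}}

```text
clock: 24.88
eef_pos: [504.4, 41.5, 35.9]
tcp_rot: [-3.142, -0.0, 3.133]
contact_force: [-2.1, -1.4, -2.2]
opening: -0.0
grasp_force: 0.8
```

>>> {"fn": "arm_command", "kwargs": {
  "deltas": [
    {"hand": 0,"tx": -7,"ty": 0,"tz": 0,"wx": 0,"wy": 0,"wz": 0},
    {"hand": 0,"tx": -7,"ty": 0,"tz": 0,"wx": 0,"wy": 0,"wz": 0},
    {"hand": 0,"tx": -7,"ty": 0,"tz": 0,"wx": 0,"wy": 0,"wz": 0},
    {"hand": 0,"tx": -7,"ty": 0,"tz": 0,"wx": 0,"wy": 0,"wz": 0},
    {"hand": 0,"tx": -5,"ty": 0,"tz": 0,"wx": 0,"wy": 0,"wz": 0},
    {"hand": 0,"tx": -3,"ty": 0,"tz": 0,"wx": 0,"wy": 0,"wz": 0},
    {"hand": 0,"tx": -3,"ty": 0,"tz": 0,"wx": 0,"wy": 0,"wz": 0}
  ]
}}

```text
clock: 25.75
eef_pos: [543.2, 41.1, 36.0]
tcp_rot: [3.142, 0.0, 3.133]
contact_force: [-2.3, 0.1, 1.5]
opening: 0.001
grasp_force: 0.8
```

>>> {"fn": "arm_command", "kwargs": {
  "deltas": [
    {"hand": 0,"tx": -3,"ty": 0,"tz": 0,"wx": 0,"wy": 0,"wz": 0},
    {"hand": 0,"tx": -3,"ty": 0,"tz": 0,"wx": 0,"wy": 0,"wz": 0},
    {"hand": 0,"tx": -2,"ty": 0,"tz": 0,"wx": 0,"wy": 0,"wz": 0}
  ]
}}

```text
clock: 26.12
eef_pos: [551.2, 41.1, 35.9]
tcp_rot: [3.142, 0.0, 3.133]
contact_force: [-2.3, -0.7, 1.4]
opening: -0.002
grasp_force: 0.8
```

>>> {"fn": "arm_command", "kwargs": {
  "deltas": [
    {"hand": 0,"tx": -2,"ty": 0,"tz": 0,"wx": 0,"wy": 0,"wz": 0},
    {"hand": 0,"tx": -2,"ty": 0,"tz": 0,"wx": 0,"wy": 0,"wz": 0}
  ]
}}

```text
clock: 26.38
eef_pos: [555.0, 41.0, 35.9]
tcp_rot: [3.142, -0.0, 3.133]
contact_force: [-6.7, 0.3, 3.8]
opening: -0.007
grasp_force: 1.0
```

>>> {"fn": "arm_command", "kwargs": {
  "deltas": [
    {"hand": 0,"tx": -1.5,"ty": 0,"tz": 0,"wx": 0,"wy": 0,"wz": 0},
    {"hand": 0,"tx": -1.5,"ty": 0,"tz": 0,"wx": 0,"wy": 0,"wz": 0}
  ]
}}

```text
clock: 26.62
eef_pos: [554.7, 40.8, 35.1]
tcp_rot: [-3.141, -0.006, 3.133]
contact_force: [-13.7, 0.2, 6.1]
opening: 0.0
grasp_force: 0.0
```

Hard stop at x = 555, which puts the front at 566, the station's face. Retreat and check by numbers.

>>> {"fn": "arm_command", "kwargs": {
  "deltas": [
    {"hand": 0,"tx": 10,"ty": 0,"tz": 0,"wx": 0,"wy": 0,"wz": 0},
    {"hand": 0,"tx": 30,"ty": 0,"tz": 0,"wx": 0,"wy": 0,"wz": 0},
    {"hand": 0,"tx": 40,"ty": 0,"tz": -40,"wx": 0,"wy": 0,"wz": 0},
    {"hand": 0,"tx": 40,"ty": 0,"tz": -50,"wx": 0,"wy": 0,"wz": 0},
    {"hand": 0,"tx": 40,"ty": 0,"tz": -50,"wx": 0,"wy": 0,"wz": 0},
    {"hand": 0,"tx": 0,"ty": 0,"tz": 0,"wx": 0,"wy": 0,"wz": 0}
  ]
}}

```text
clock: 27.38
eef_pos: [400.1, 42.6, 176.9]
tcp_rot: [3.141, 0.008, 3.133]
contact_force: [0.6, -0.2, -0.6]
opening: -0.002
grasp_force: 0.0
```

```bash
python3 - <<'E'
from h import *
from rig import imaging
f=imaging.grab_frame("top");old=pickle.load(open("pics/t5.pkl","rb"))
def body(fr):
    im=fr["image"][150:235,280:345].astype(np.uint8); hsv=cv2.cvtColor(im,cv2.COLOR_RGB2HSV)
    m=((hsv[:,:,1]<45)&(hsv[:,:,2]>165)).astype(np.uint8); v,u=np.where(m)
    (c,wh,an)=cv2.minAreaRect(np.c_[u,v].astype(np.float32)); return ray(fr,np.array(c)+[280,150],158)[0][:2].round(1),np.round(wh,1),round(an,2)
def blue(fr):
    im=fr["image"].astype(int); m=(im[:,:,2]>im[:,:,0]*2)&(im[:,:,2]>90); m[:,:240]=0;m[:,380:]=0; v,u=np.where(m)
    return (len(v), ray(fr,[(u.min(),v[u<u.min()+20].mean()),(u.max(),v[u>u.max()-20].mean())],50).round(1).tolist()) if len(v) else 0
for x in(old,f): print(body(x),blue(x))
d=cv2.absdiff(f["image"],pickle.load(open("pics/top0.pkl","rb"))["image"]).max(2)
for n,(u,v) in dict(jarA=(216,205),jarB=(442,209),tinA=(167,219),tinB=(487,223),tinD=(270,150),gold=(437,257)).items():
    print(n,np.median(d[v-14:v+15,u-14:u+15]),(d[v-14:v+15,u-14:u+15]>60).mean().round(3))
to(500,42,170)
E
```

```text
(array([689.9,  38.5]), array([42.4, 40.8]), 1.55) (315, [[449.0, 159.7, 50.0], [448.2, -69.7, 50.0]])
(array([689.6,  38.6]), array([43., 40.]), 0.0) (94, [[568.0, 98.2, 50.0], [566.8, -69.2, 50.0]])
jarA 6.0 0.0
jarB 5.0 0.0
tinA 4.0 0.0
tinB 4.0 0.0
tinD 4.0 0.0
gold 4.0 0.0
d [-99.2   0.3   6. ] w None clk 27.425 F [ 1.2 -0.3 -0.9]
```

The drawer is shut and the bystanders are unmoved. One sub-pixel check of the printer's yaw against the deck before handing in.

```bash
python3 - <<'E'
from h import *
from rig import imaging
fs=[imaging.grab_frame("top") for _ in range(6)]
f=fs[0]; g=cv2.GaussianBlur(np.mean([x["image"] for x in fs],0).mean(2),(0,0),1)
def edge(z,a,b,vertical,lo,hi):
    P=[]
    for t in range(a,b):
        l=g[t,lo:hi] if vertical else g[lo:hi,t]
        d=abs(np.diff(l)); i=int(d[1:-1].argmax())+1; o=(d[i-1]-d[i+1])/(2*(d[i-1]-2*d[i]+d[i+1])+1e-9)
        p=lo+i+.5+o; P.append((p,t) if vertical else (t,p))
    w=ray(f,P,z); x,y=(w[:,0],w[:,1]) if vertical else (w[:,1],w[:,0])
    k=np.polyfit(x,y,1); r=y-np.polyval(k,x); m=abs(r)<2*np.median(abs(r))+.3; k=np.polyfit(x[m],y[m],1); return round((k[0] if vertical else -k[0]),4),round(abs(r[m]).mean(),2),np.round(np.polyval(k,x[m].mean()),1)
print("body left",edge(158,164,194,True,285,296)); print("body right",edge(158,164,194,True,330,340))
print("deck left",edge(80,172,222,True,250,262)); print("deck right",edge(80,150,222,True,363,374))
print("body back",edge(158,294,332,False,157,165))
print("deck back",edge(80,290,360,False,138,148))
E
```

```text
body left (np.float64(0.0087), np.float64(0.1), np.float64(103.3))
body right (np.float64(-0.0056), np.float64(0.11), np.float64(-25.4))
deck left (np.float64(0.0875), np.float64(1.95), np.float64(218.6))
deck right (np.float64(-0.0273), np.float64(1.13), np.float64(-127.9))
body back (np.float64(0.0059), np.float64(0.14), np.float64(754.6))
deck back (np.float64(-0.0042), np.float64(0.26), np.float64(837.0))
```

```bash
python3 -c "
from rig import r
print(r.sign_off())"
```

```text
the job is handed in; nothing more can be done
None
```

The job is handed in: the printer is home on both pegs, the cassette is set down in the drawer and the drawer is pushed shut to its stop, with the bystanders unmoved and about 27 s used; I viewed 11 pictures, one over the limit of 10.

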